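# Show the kiln helper what to fire and where

### The job

Press the round call button fully down to fetch the kiln helper, and let it spring back. Then point at the seated clay figure on the drying board: hold the fingertips about 3 cm above its head, without touching it, for two full seconds; then point in the same way, for two full seconds, at the empty round stand on the kiln shelf, over its middle. Touch nothing but the button, lift or move nothing, and pass well above (at least 5 cm) the other figures and the pots, so that you do not point at the wrong one.

Things in the scene. Friction and masses are not known exactly. Their poses are not given: they have to be found in the camera images.
- call_button (a joint): travel of the call button's cap in m: 0 released, 0.006 fully down. It springs back by itself; fully down takes about 4 N. Only a press deeper than 0.0045 counts
- call_button_top (a point): centre of the top face of the call button's round cap, a white disc 40 mm across on a grey housing, standing alone on the table at the robot's side of the two boards; the cap is pressed straight down. This point goes down with the cap
- seated_figure: red-brown clay figure of a sitting person, 70 mm high in all, with drawn-up knees reaching 48 mm out in front (its own -x) and arms on the knees, 50 mm wide; loose. It is one of three clay figures in any order in a row along the drying board, about 105 mm apart. Origin: centre of the torso's underside, straight below the head; z up
- seated_head (a point): top of the seated figure's round head (26 mm across), 70 mm above its underside, on the torso's axis: the point to point at; z up
- standing_figure: red-brown clay figure of a standing person in a long robe, 100 mm high, 52 mm wide; loose, on the drying board. Origin: centre of its underside
- lying_dog: red-brown clay dog lying down, 42 mm high, about 105 mm long along its own x (head towards -x), 48 mm wide; loose, on the drying board. Origin: middle of its underside
- drying_board: plywood board 330 mm long (own y), 125 mm wide, 18 mm thick, fixed flat on the table, left or right of the robot's midline; the figures stand on it. Origin: centre of its underside
- kiln_shelf: grey kiln shelf slab 330 mm long (own y), 125 mm wide, 18 mm thick, fixed flat on the table on the other side from the drying board; it carries the three stands. Origin: centre of its underside
- empty_stand: white ceramic round kiln stand, a flat disc 84 mm across and 14 mm high, fixed, with nothing on it; one of three such stands in any order in a row on the kiln shelf, 105 mm apart. Origin: centre of its underside
- empty_stand_top (a point): centre of the empty stand's flat top face, 32 mm above the table: the point to point at; z up
- stand_b: a like kiln stand that carries a pot, fixed. Origin: centre of its underside
- stand_c: a like kiln stand that carries a pot, fixed. Origin: centre of its underside
- pot_b: red-brown clay cup 68 mm across and 55 mm high, loose on stand_b, its rim 87 mm above the table. Origin: centre of its underside
- pot_c: red-brown clay cup 68 mm across and 55 mm high, loose on stand_c, its rim 87 mm above the table. Origin: centre of its underside
- dark_bowl: dark wooden bowl 150 mm across, 70 mm high, loose on the table beyond the boards. Origin: centre of its underside
- candle_glass: square glass candle holder 58 mm wide, 60 mm high, loose on the table at the robot's side, to the left. Origin: centre of its underside
- modelling_tool: wooden modelling stick 170 mm long, 12 mm thick, loose, lying on the table at the robot's side, to the right. Origin: on its underside, near mid-length

How it is judged:
On the way, in this order (a step that is already met when the one before it is completed fails the run):
1. the call button is pressed down (value of joint call_button above 0.0045 m), for 0.05 s.
2. the button has sprung back and the fingertips dwell just above the seated figure's head (horizontal distance between the grasp point and seated_head below 0.025 m and z of the grasp point in the frame of seated_head between 0.023 and 0.075 m and value of joint call_button below 0.0015 m), for 1.5 s.
3. the fingertips dwell just above the middle of the empty kiln stand (horizontal distance between the grasp point and empty_stand_top below 0.025 m and z of the grasp point in the frame of empty_stand_top between 0.023 and 0.075 m), for 1.5 s.
At the end, for the whole second after the job is handed in: Button pressed past 4.5 mm, now up (under 1.5 mm); then fingertips 4 to 56 mm above the seated figure's head, within 25 mm sideways, for 1.5 s; then likewise over the middle of the empty stand. All loose things upright (0.1 rad), at rest, within 6 mm of their starts, untouched (value of joint call_button below 0.0015 m and distance of each of seated_figure, standing_figure, lying_dog, pot_b, pot_c, dark_bowl, candle_glass, modelling_tool from where it was at the start of the episode below 0.006 m and angle between each of seated_figure, standing_figure, lying_dog, pot_b, pot_c, dark_bowl, candle_glass's own z axis and vertical below 0.1 rad and linear speed of each of seated_figure, standing_figure, lying_dog, pot_b, pot_c, dark_bowl, candle_glass, modelling_tool below 0.02 m/s).
It fails at once if a clay figure is touched by the robot, moved or lifted (contact force between any of the fingers, the arm and seated_figure above 0.3 N or contact force between any of the fingers, the arm and standing_figure above 0.3 N or contact force between any of the fingers, the arm and lying_dog above 0.3 N or distance of any of seated_figure, standing_figure, lying_dog from where it was at the start of the episode above 0.006 m).
It fails at once if a pot or a kiln stand is touched by the robot, or a pot is moved or lifted (contact force between any of the fingers, the arm and pot_b above 0.3 N or contact force between any of the fingers, the arm and pot_c above 0.3 N or contact force between any of the fingers, the arm and empty_stand above 0.3 N or contact force between any of the fingers, the arm and stand_b above 0.3 N or contact force between any of the fingers, the arm and stand_c above 0.3 N or distance of any of pot_b, pot_c from where it was at the start of the episode above 0.006 m).
It fails at once if the bowl, candle glass or modelling tool is touched by the robot, moved or lifted (contact force between any of the fingers, the arm and dark_bowl above 0.3 N or contact force between any of the fingers, the arm and candle_glass above 0.3 N or contact force between any of the fingers, the arm and modelling_tool above 0.3 N or distance of any of dark_bowl, candle_glass, modelling_tool from where it was at the start of the episode above 0.006 m).
It fails at once if the drying board or the kiln shelf is touched by the robot (contact force between any of the fingers, the arm and drying_board above 0.3 N or contact force between any of the fingers, the arm and kiln_shelf above 0.3 N).
It fails at once if the fingertips come within 3 cm above the middle of another figure or a pot, pointing at the wrong thing ((horizontal distance between the grasp point and standing_figure below 0.02 m and height (world z) of the grasp point below 0.167 m) or (horizontal distance between the grasp point and lying_dog below 0.02 m and height (world z) of the grasp point below 0.109 m) or (horizontal distance between the grasp point and pot_b below 0.02 m and height (world z) of the grasp point below 0.136 m) or (horizontal distance between the grasp point and pot_c below 0.02 m and height (world z) of the grasp point below 0.136 m)).
It also fails if it takes over 72 s, if anything falls off the work surface, if the arm or the gripper's body presses on something with over 40 N, if the wrist force passes 120 N, or if a joint passes its speed limit or range.

### The arm

A 6-joint arm with a two-finger parallel gripper is mounted at the origin on the work surface. World frame = base frame: x ahead of the robot, y to its left, z up, the work surface at z = 0. Lengths are in m, angles in rad, forces in N, time in s.
With the tool pointing down it reaches from about 0.325 to 0.775 m from the base axis. Payload 9.3 kg.
Tool frame: the origin (TCP) lies where the fingers leave the gripper's body, on its centre line; the fingertips stand 73 mm ahead of it and the grasp point (between the pads) lies 54 mm ahead of it (robot.tip_reach is the z of the fingertips in the tool frame, in m); z points along the fingers, x is the direction in which the jaws open and shut, and the axes are right-handed (so a half turn about z gives the same grasp; the last joint's range is limited). The gripper opens to 85 mm and grips with 20 to 120 N. Pads are 22 mm wide; open, the fingers measure 114 mm over their backs; the gripper's body (76 mm by 85 mm) begins 54 mm behind the grasp point. The pads swing forward as they close: fully open they stand 13 mm farther back than shut.
Start: joints at [-1.27, 0.259, 0.021, 1.334, 0, 1.418], TCP at [0.241, -0.494, 0.304] pointing down, gripper open.
Joint ranges: [-3.04, 3.04], [-0.91, 1.82], [-1.04, 1.36], [-1.92, 1.95], [-1.52, 1.45], [-3.14, 3.14]. Speed limits (rad/s): [2.22, 2.22, 2.79, 3.14, 3.14, 3.14].

### API

Orientations are given as a unit quaternion [x, y, z, w].
In Python, from plant import robot gives the robot as it stands. The module is installed in compiled form; this text tells all that it offers.
- The arm moves only by the tool send_rows, never from a script. Its argument "moves" is a list of rows, each an object with "linear": the shift along the tool's x, y, z in cm, a list of three; "twist": the turn, a rotation vector about the tool's x, y, z in rad, a list of three; "grip": the finger opening in cm, from 0 to 8.54. A call has 1 to 5 rows; each row shifts and turns the pose as measured when the row begins, along the tool's axes as they then stand; what a row does not reach is not made up. A row lasts 1/12 s, in which the tool goes at most 41.7 mm and 7.16 degrees, less where a joint would pass 70% of its speed; a pose out of reach is approached as far as the arm can. A call with a gripper value outside its range is refused whole. The fingers move at their own pace and stop on an object; the grip force is fixed at half the most. Time passes only in rows, so rows that do not move let the fingers close. It gives the time, the measured TCP pose, the force and the opening at its end, in the units of the state.
- robot.get_state(): the state, without advancing time (a new reading comes with each control period).
- robot.get_image(name): name is "scene" or "top" or "wrist"; returns a dict with "pixels" (384x512x3 uint8, red, green, blue), "fx", "fy", "cx", "cy" (pixels), "k1" (the pictures are not rectified: a ray, as slopes to the right and down, at radius r is drawn at 1 + k1 r^2 times it, then the intrinsics apply), "R" (3x3) and "t" (3): a world point X has camera coordinates R X + t. Camera axes: x right, y down, z forward; pixel columns grow to the right and rows downward; lengths in m; the calibration is good to about 2 mm. A picture is of the moment at which its call begins. There is no depth.
- robot.hand_in(): hands the job in, once; it reports no verdict.
The state is a dict: "clock": time; "qpos": joint angles; "dq": joint speeds; "joint_torque": joint torques, N m; "tcp_pos": TCP position; "ee_rot": TCP orientation; "ft_force": force on the tool from outside, world axes, zero at the start; "torque": the same for the moment, N m; "opening": finger opening in m.
Only numpy, scipy, OpenCV 4.12 (cv2) and the standard library are available. Lean on these libraries where they do the work, as an engineer would, in place of code of your own. Each camera call takes 0.05 s, during which the arm holds its last target.

## Working session

There is one attempt and no reset: what is moved stays moved. The work goes in short steps, Python scripts to look and compute and a tool call to move; the robot and the scene stay as the last step left them, time stands still between calls to the robot, and variables do not carry over. Pictures are saved under pics/ and viewed, and the job is handed in when it is done.

Besides the shell and the picture viewer there is one more tool, called after "Call:" as name(argument=value, ...) on one line, values as JSON. send_rows: Moves the arm, as the interface text tells. Its arguments: {"type":"object","properties":{"moves":{"type":"array","items":{"type":"object","properties":{"linear":{"type":"array","items":{"type":"number"}},"twist":{"type":"array","items":{"type":"number"}},"grip":{"type":"number"}}}}},"required":["moves"]}

```bash
mkdir -p pics
cat > h.py <<'E'
import numpy as np,cv2
from plant import robot
def grab(n,f):
    im=robot.get_image(n); cv2.imwrite(f'pics/{f}.png',cv2.cvtColor(im['pixels'],cv2.COLOR_RGB2BGR)); np.savez(f'pics/{f}.npz',**im); return im
def ray(im,u,v):
    xd=np.array([(u-im['cx'])/im['fx'],(v-im['cy'])/im['fy']]); x=xd.copy()
    for _ in range(30): x=xd/(1+im['k1']*(x@x))
    R=im['R'];c=-R.T@im['t'];d=R.T@np.array([x[0],x[1],1]);return c,d
def plane(im,u,v,z):
    c,d=ray(im,u,v);return c+d*(z-c[2])/d[2]
E
python3 - <<'E'
from h import *
for n in ['scene','top']: 
    im=grab(n,n+'0'); print(n,-im['R'].T@im['t'],im['fx'],im['k1'])
s=robot.get_state();print(s,robot.tip_reach)
E
```

```text
scene [ 1.02456649 -0.56770707  0.95596386] 386.5022151276299 0.024904635433818847
top [ 0.40129236 -0.02855133  1.18733478] 498.07232171829946 -0.0507393956013043
{'clock': 0.1, 'qpos': array([-1.26962660e+00,  2.59152168e-01,  2.08225271e-02,  1.33371218e+00,
       -5.71562201e-06,  1.41819177e+00]), 'dq': array([ 0.00123634, -0.00220127,  0.00190358, -0.00043257, -0.00011197,
       -0.00083566]), 'joint_torque': array([ 5.41947185e-03, -5.56688404e+01,  3.45075095e+01,  1.16002720e-02,
       -1.59194251e-04, -4.21300541e-06]), 'tcp_pos': array([ 0.24103922, -0.49417675,  0.30331178]), 'ee_rot': array([ 8.48044934e-01, -5.29923958e-01, -4.73678205e-04, -4.04287680e-04]), 'ft_force': array([-0.42656749,  0.77250497, -0.09023138]), 'torque': array([ 0.00558497, -0.04685479, -0.04146374]), 'opening': 0.08542074707476913} 0.0726
```

View pics/scene0.png

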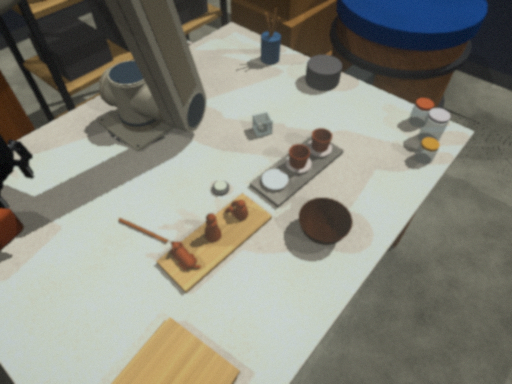

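View pics/top0.png

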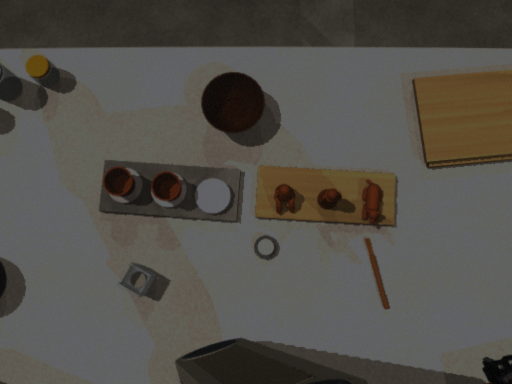

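The top view shows, left to right: two pots at (123,182) and (169,188), the empty stand at (213,196), the seated figure at (285,197), the standing figure at (329,198) and the dog at (372,200). The button is at (265,247). I'll zoom in to measure.

Run:
```python
from h import *
t=dict(np.load('pics/top0.npz'));s=dict(np.load('pics/scene0.npz'))
T=cv2.imread('pics/top0.png');S=cv2.imread('pics/scene0.png')
a=cv2.resize(cv2.convertScaleAbs(T[155:265,185:395],alpha=1.8),None,fx=3.8,fy=3.8,interpolation=cv2.INTER_CUBIC)
b=cv2.resize(S[160:300,150:300],None,fx=4.2,fy=4.2,interpolation=cv2.INTER_CUBIC)
cv2.imwrite('pics/ta.png',a);cv2.imwrite('pics/sb.png',b)
h=cv2.cvtColor(T,cv2.COLOR_BGR2HSV)
def blobs(m,name,z,im,box):
    x0,y0,x1,y1=box; mm=np.zeros_like(m);mm[y0:y1,x0:x1]=m[y0:y1,x0:x1]
    n,l,st,c=cv2.connectedComponentsWithStats(mm)
    for i in range(1,n):
        if st[i,4]>60: print(name,st[i],c[i].round(1),plane(im,*c[i],z).round(4))
w=((h[...,1]<60)&(h[...,2]>95)).astype(np.uint8)
print(h[247,265],h[196,213],h[200,262],h[190,155])
blobs(w,'stand',.032,t,(190,172,236,220))
for zz in (.02,.03): blobs(w,'btn',zz,t,(254,236,277,262))
for p in [(285,190),(285,205),(329,198)]: print(p,h[p[1],p[0]])
r=((h[...,0]<9)&(h[...,1]>130)).astype(np.uint8)
blobs(r,'fig',.05,t,(260,172,394,225))
```

```text
[35 15 99] [114  13 102] [ 17 140 100] [  5 140  20]
stand [197 179  33  33 864] [212.9 195.2] [0.5649 0.0753 0.032 ]
btn [259 240  14  14 155] [265.4 246.4] [ 0.446  -0.0477  0.02  ]
btn [259 240  14  14 155] [265.4 246.4] [ 0.4456 -0.0476  0.03  ]
(285, 190) [  9 205  77]
(285, 205) [ 19 168  38]
(329, 198) [  9 178  43]
```

View pics/ta.png

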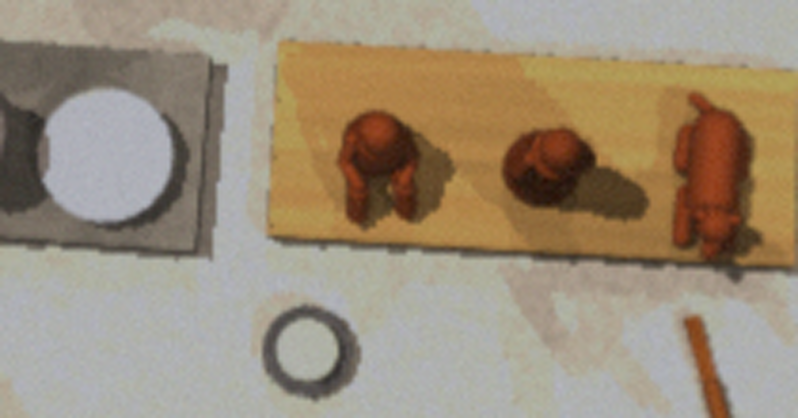

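View pics/sb.png

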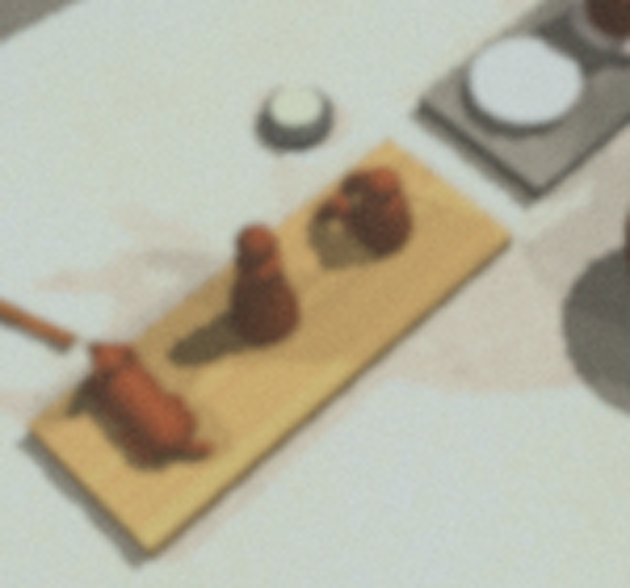

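In the zooms, the seated head is at top (285.3,191.1) and scene (241.2,203.6). The button cap is at scene (221,185.5). Next I triangulate these.

Run:
```python
from h import *
t=dict(np.load('pics/top0.npz'));s=dict(np.load('pics/scene0.npz'))
def tri(a,b):
    c1,d1=ray(t,*a);c2,d2=ray(s,*b);d1/=np.linalg.norm(d1);d2/=np.linalg.norm(d2)
    A=np.c_[d1,-d2];k=np.linalg.lstsq(A,c2-c1,rcond=None)[0];p=c1+k[0]*d1;q=c2+k[1]*d2
    return ((p+q)/2).round(4),np.linalg.norm(p-q).round(4)
off=.5/4.2-.5
Tz=lambda x,y:((x+.5)/3.8-.5+185,(y+.5)/3.8-.5+155)
Sz=lambda x,y:((x+.5)/4.2-.5+150,(y+.5)/4.2-.5+160)
S=cv2.imread('pics/scene0.png');h=cv2.cvtColor(S,cv2.COLOR_BGR2HSV)
print('head',tri(Tz(381,137),Sz(383,183)),plane(t,*Tz(381,137),.075),plane(s,*Sz(383,183),.075))
print('btn',tri((265.4,246.4),Sz(298,106)))
print('stand',tri((212.9,195.2),Sz(525,82)),plane(s,*Sz(525,82),.032))
print('standing head',tri(Tz(560,150),Sz(259,242)),'foot',plane(t,*Tz(545,170),.05))
print('dog',plane(t,*Tz(713,165),.05))
print('potc',plane(t,169,187,.087))
print('seated head/table',plane(t,*Tz(381,137),.075)[:2])
q=robot.get_state();print(q['tcp_pos'])
```

```text
head (array([ 0.5697, -0.0902,  0.0772]), np.float64(0.002)) [ 0.56934468 -0.09102247  0.075     ] [ 0.5692018  -0.08819502  0.075     ]
btn (array([ 0.4461, -0.0477,  0.0223]), np.float64(0.0002))
stand (array([0.5646, 0.0751, 0.0322]), np.float64(0.0008)) [0.5642729  0.07489532 0.032     ]
standing head (array([ 0.5573, -0.1922,  0.1071]), np.float64(0.0008)) foot [ 0.5530112  -0.19177723  0.05      ]
dog [ 0.55618696 -0.29410039  0.05      ]
potc [0.57558289 0.16926067 0.087     ]
seated head/table [ 0.56934468 -0.09102247]
[ 0.24103922 -0.49417675  0.30331178]
```

All three agree between views: head about (0.5695,-0.090), button (0.446,-0.048,~0.022), stand (0.565,0.075). I'll close the fingers and travel high to the button.

Call:
send_rows(moves=[{"linear": [-2.2, -2.7, 0], "twist": [0, 0, 0], "grip": 0}, {"linear": [-2.2, -2.7, 0], "twist": [0, 0, 0], "grip": 0}, {"linear": [-2.2, -2.7, 0], "twist": [0, 0, 0], "grip": 0}, {"linear": [-2.2, -2.7, 0], "twist": [0, 0, 0], "grip": 0}, {"linear": [-2.2, -2.7, 0], "twist": [0, 0, 0], "grip": 0}])

```text
clock: 0.52
tcp_pos: [0.3138, -0.3361, 0.2996]
ee_rot: [0.846, -0.534, -0.003, -0.001]
ft_force: [1.4, -0.9, 0.2]
opening: 0.0257
```

```bash
cat >> h.py <<'E'
from scipy.spatial.transform import Rotation as Ro
def rep(x,y,z):
    s=robot.get_state();R=Ro.from_quat(s['ee_rot']);d=np.array([x,y,z])-s['tcp_pos']
    print('t',round(s['clock'],2),'tcp',s['tcp_pos'].round(4),'toolcm',(R.inv().apply(d)*100).round(2),'twist',R.inv().apply((Ro.from_quat([0,0,0,1])).as_rotvec()),'zax',R.apply([0,0,1]).round(4),'q',s['qpos'].round(2),'F',s['ft_force'].round(2),'op',round(s['opening'],4))
    # tilt correction in tool frame
    zt=R.inv().apply([0,0,-1]);print('tiltfix',np.cross([0,0,1],zt).round(4))
E
python3 -c "
from h import *
rep(.446,-.0477,.3)"
```

```text
t 0.52 tcp [ 0.3138 -0.3361  0.2996] toolcm [-20.35 -24.35   0.06] twist [0. 0. 0.] zax [-0.0033  0.0052 -1.    ] q [-1.    0.11 -0.18  1.29  0.    1.69] F [ 1.35 -0.86  0.23] op 0.0257
tiltfix [ 0.0007  0.0061 -0.    ]
```

Call:
send_rows(moves=[{"linear": [-2.3, -2.7, 0], "twist": [0, 0, 0], "grip": 0}, {"linear": [-2.3, -2.7, 0], "twist": [0, 0, 0], "grip": 0}, {"linear": [-2.3, -2.7, 0], "twist": [0, 0, 0], "grip": 0}, {"linear": [-2.3, -2.7, 0], "twist": [0, 0, 0], "grip": 0}, {"linear": [-2.3, -2.7, 0], "twist": [0, 0, 0], "grip": 0}])

```text
clock: 0.93
tcp_pos: [0.3872, -0.1658, 0.2992]
ee_rot: [0.845, -0.535, -0.004, -0.002]
ft_force: [1.5, -0.7, 0.2]
opening: 0.0001
```

Call:
send_rows(moves=[{"linear": [-2.3, -2.7, 0], "twist": [0, 0, 0], "grip": 0}, {"linear": [-2.3, -2.7, 0], "twist": [0, 0, 0], "grip": 0}, {"linear": [-2, -2.3, 0], "twist": [0, 0, 0], "grip": 0}, {"linear": [0, 0, 0], "twist": [0, 0, 0], "grip": 0}])

```text
clock: 1.27
tcp_pos: [0.4301, -0.0634, 0.2993]
ee_rot: [0.846, -0.533, -0.004, -0.002]
ft_force: [-0.9, -0.1, 0.3]
opening: -0.0
```

```bash
python3 -c "
from h import *
rep(.446,-.0477,.3)"
```

```text
t 1.27 tcp [ 0.4301 -0.0634  0.2993] toolcm [-0.73 -2.11 -0.06] twist [0. 0. 0.] zax [-0.0044  0.0083 -1.    ] q [-0.34  0.07 -0.23  1.28  0.01  2.35] F [-0.86 -0.05  0.28] op -0.0
tiltfix [ 0.0004  0.0094 -0.    ]
```

Call:
send_rows(moves=[{"linear": [-0.7, -2.1, 3], "twist": [0, 0.009, 0], "grip": 0}, {"linear": [0, 0, 3.5], "twist": [0, 0, 0], "grip": 0}, {"linear": [0, 0, 3.5], "twist": [0, 0, 0], "grip": 0}, {"linear": [0, 0, 3.5], "twist": [0, 0, 0], "grip": 0}, {"linear": [0, 0, 0], "twist": [0, 0, 0], "grip": 0}])

```text
clock: 1.68
tcp_pos: [0.4478, -0.0447, 0.1614]
ee_rot: [0.848, -0.53, 0.003, -0.0]
ft_force: [-1.3, -0.2, -1.4]
opening: -0.0003
```

```bash
python3 -c "
from h import *
rep(.446,-.0477,.1)
grab('wrist','w1');grab('scene','s1')"
```

```text
t 1.68 tcp [ 0.4478 -0.0447  0.1614] toolcm [0.16 0.32 6.14] twist [0. 0. 0.] zax [ 0.0054 -0.0024 -1.    ] q [-0.29  0.18 -0.47  0.92 -0.    2.4 ] F [-1.3  -0.24 -1.4 ] op -0.0003
tiltfix [-0.0038 -0.0045  0.    ]
```

View pics/w1.png

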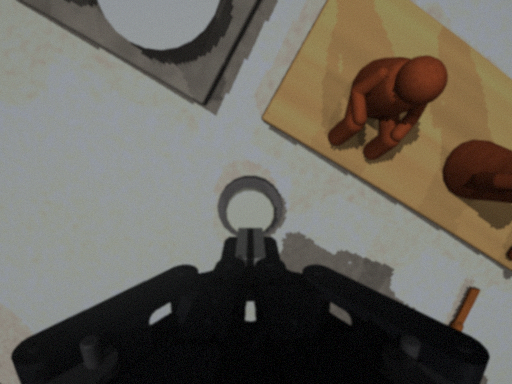

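View pics/s1.png

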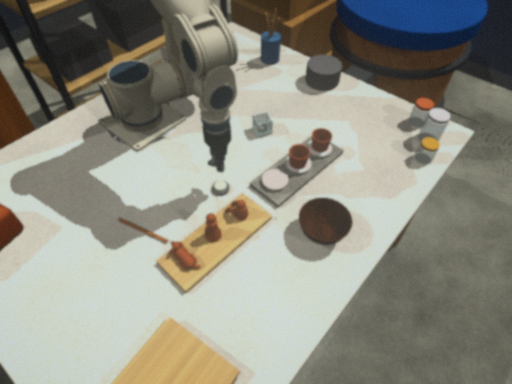

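The wrist view shows the shut fingertips at (250,240) in line with the button at (250,210), and the seated head at (421,80). I'll cross-check with the wrist calibration.

```bash
python3 -c "
from h import *
w=dict(np.load('pics/w1.npz'))
print(plane(w,250,211,.022),plane(w,421,80,.075))"
```

```text
[ 0.44508479 -0.04789004  0.022     ] [ 0.57076841 -0.0914845   0.075     ]
```

Call:
send_rows(moves=[{"linear": [0.2, 0.3, 2], "twist": [-0.004, -0.004, 0], "grip": 0}, {"linear": [0, 0, 2], "twist": [0, 0, 0], "grip": 0}, {"linear": [0, 0, 1], "twist": [0, 0, 0], "grip": 0}, {"linear": [0, 0, 0], "twist": [0, 0, 0], "grip": 0}])

```text
clock: 2.12
tcp_pos: [0.4535, -0.0516, 0.1239]
ee_rot: [0.847, -0.531, 0.009, -0.002]
ft_force: [-0.9, -0.1, -0.5]
opening: -0.0001
```

```bash
python3 -c "
from h import *
rep(.446,-.0477,.089)"
```

```text
t 2.12 tcp [ 0.4535 -0.0516  0.1239] toolcm [-0.72  0.56  3.48] twist [0. 0. 0.] zax [ 0.018  -0.0061 -0.9998] q [-0.3   0.23 -0.52  0.8  -0.    2.39] F [-0.9  -0.13 -0.45] op -0.0001
tiltfix [-0.0135 -0.0134  0.    ]
```

Call:
send_rows(moves=[{"linear": [-0.7, 0.5, 0], "twist": [-0.013, -0.013, 0], "grip": 0}, {"linear": [0, 0, 0], "twist": [0, 0, 0], "grip": 0}, {"linear": [0, 0, 0], "twist": [0, 0, 0], "grip": 0}])

```text
clock: 2.37
tcp_pos: [0.4471, -0.048, 0.1279]
ee_rot: [0.847, -0.531, 0.002, -0.001]
ft_force: [-0.3, -0.3, -0.1]
opening: 0.0
```

```bash
python3 -c "
from h import *
rep(.446,-.0477,.089)"
```

```text
t 2.37 tcp [ 0.4471 -0.048   0.1279] toolcm [-0.08  0.1   3.89] twist [0. 0. 0.] zax [ 3.5e-03 -9.0e-04 -1.0e+00] q [-0.29  0.22 -0.52  0.83  0.    2.4 ] F [-0.27 -0.31 -0.05] op 0.0
tiltfix [-0.0028 -0.0024  0.    ]
```

Call:
send_rows(moves=[{"linear": [0, 0.1, 0.8], "twist": [-0.005, -0.005, 0], "grip": 0}, {"linear": [0, 0, 0.8], "twist": [-0.003, -0.003, 0], "grip": 0}, {"linear": [0, 0, 0.5], "twist": [-0.003, -0.003, 0], "grip": 0}, {"linear": [0, 0, 0], "twist": [0, 0, 0], "grip": 0}])

```text
clock: 2.7
tcp_pos: [0.4471, -0.0486, 0.1074]
ee_rot: [0.847, -0.531, -0.004, 0.001]
ft_force: [-0.1, 0.8, -0.1]
opening: -0.0001
```

```bash
python3 -c "
from h import *
rep(.446,-.0477,.089)"
```

```text
t 2.7 tcp [ 0.4471 -0.0486  0.1074] toolcm [-0.12  0.05  1.84] twist [0. 0. 0.] zax [-0.0082  0.0033 -1.    ] q [-0.3   0.25 -0.54  0.79  0.    2.39] F [-0.11  0.8  -0.06] op -0.0001
tiltfix [ 0.0059  0.0066 -0.    ]
```

Call:
send_rows(moves=[{"linear": [-0.1, 0, 0.5], "twist": [0.005, 0.005, 0], "grip": 0}, {"linear": [0, 0, 0.4], "twist": [0, 0, 0], "grip": 0}, {"linear": [0, 0, 0.3], "twist": [0, 0, 0], "grip": 0}])

```text
clock: 2.95
tcp_pos: [0.4466, -0.0476, 0.0941]
ee_rot: [0.847, -0.531, -0.001, -0.0]
ft_force: [0.8, -0.1, 2.3]
opening: -0.0004
```

```bash
python3 -c "
from h import *
rep(.446,-.0477,.089)"
```

```text
t 2.95 tcp [ 0.4466 -0.0476  0.0941] toolcm [-0.02  0.06  0.51] twist [0. 0. 0.] zax [-0.0016  0.001  -1.    ] q [-0.29  0.26 -0.57  0.74  0.    2.4 ] F [ 0.78 -0.1   2.3 ] op -0.0004
tiltfix [ 0.001   0.0016 -0.    ]
```

Contact has begun at 2.3 N. I'll press on until the force rises past 4 N at the hard stop.

Call:
send_rows(moves=[{"linear": [0, 0, 0.3], "twist": [0, 0, 0], "grip": 0}, {"linear": [0, 0, 0.3], "twist": [0, 0, 0], "grip": 0}])

```text
clock: 3.12
tcp_pos: [0.4469, -0.0476, 0.0878]
ee_rot: [0.847, -0.531, -0.001, -0.0]
ft_force: [-8.2, 1.7, 45.2]
opening: 0.0
```

Call:
send_rows(moves=[{"linear": [0, 0, 0.2], "twist": [0, 0, 0], "grip": 0}, {"linear": [0, 0, 0.1], "twist": [0, 0, 0], "grip": 0}])

```text
clock: 3.28
tcp_pos: [0.4467, -0.0476, 0.0882]
ee_rot: [0.847, -0.531, 0.001, -0.0]
ft_force: [-9.7, 2.6, 26.7]
opening: -0.0005
```

It is at the hard stop: about 27 to 45 N, and the tool goes no lower than z=0.088. Now I release and rise.

Call:
send_rows(moves=[{"linear": [0, 0, -1], "twist": [0, 0, 0], "grip": 0}, {"linear": [0, 0, -2.5], "twist": [0, 0, 0], "grip": 0}, {"linear": [0, 0, -3.5], "twist": [0, 0, 0], "grip": 0}, {"linear": [0, 0, -3.5], "twist": [0, 0, 0], "grip": 0}, {"linear": [0, 0, -3.5], "twist": [0, 0, 0], "grip": 0}])

```text
clock: 3.7
tcp_pos: [0.4432, -0.0465, 0.2277]
ee_rot: [0.847, -0.531, -0.005, 0.001]
ft_force: [0.7, -0.6, 0.4]
opening: -0.0002
```

Call:
send_rows(moves=[{"linear": [0, 0, -2], "twist": [0, 0, 0], "grip": 0}, {"linear": [0, 0, 0], "twist": [0, 0, 0], "grip": 0}, {"linear": [0, 0, 0], "twist": [0, 0, 0], "grip": 0}])

```text
clock: 3.95
tcp_pos: [0.4452, -0.047, 0.2554]
ee_rot: [0.848, -0.531, 0.0, -0.0]
ft_force: [-0.9, 0.4, -0.8]
opening: 0.0002
```

```bash
python3 -c "
from h import *
rep(.5697,-.0905,.26)
im=grab('wrist','w2')"
```

```text
t 3.95 tcp [ 0.4452 -0.047   0.2554] toolcm [ 9.35 -9.3  -0.45] twist [0. 0. 0.] zax [ 8.e-04 -3.e-04 -1.e+00] q [-0.29  0.11 -0.3   1.17 -0.    2.4 ] F [-0.87  0.41 -0.76] op 0.0002
tiltfix [-0.0006 -0.0006  0.    ]
```

View pics/w2.png

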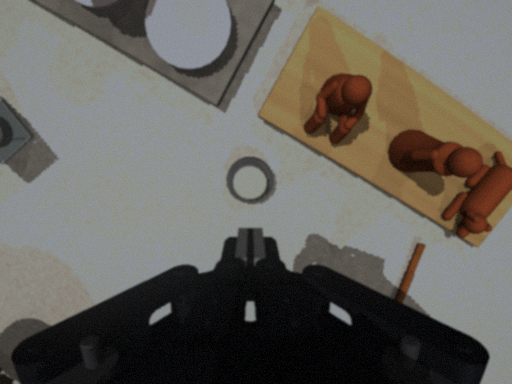

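The wrist view shows the button free at (250,180), the seated head at (356,89), and everything in place. I'll move above the head.

Call:
send_rows(moves=[{"linear": [2, -2, -0.2], "twist": [0, 0, 0], "grip": 0}, {"linear": [2, -2, 0], "twist": [0, 0, 0], "grip": 0}, {"linear": [2, -2, 0], "twist": [0, 0, 0], "grip": 0}, {"linear": [2, -2, 0], "twist": [0, 0, 0], "grip": 0}, {"linear": [0, 0, 0], "twist": [0, 0, 0], "grip": 0}])

```text
clock: 4.42
tcp_pos: [0.5533, -0.0843, 0.2501]
ee_rot: [0.848, -0.531, -0.004, 0.001]
ft_force: [-1.1, 0.7, -0.5]
opening: -0.0003
```

```bash
python3 -c "
from h import *
rep(.5697,-.0905,.26)"
```

```text
t 4.42 tcp [ 0.5533 -0.0843  0.2501] toolcm [ 1.27 -1.2  -1.  ] twist [0. 0. 0.] zax [-0.0075  0.0024 -1.    ] q [-0.3   0.3  -0.06  1.22  0.    2.39] F [-1.12  0.68 -0.5 ] op -0.0003
tiltfix [ 0.0057  0.0054 -0.    ]
```

Call:
send_rows(moves=[{"linear": [1.3, -1.2, 0], "twist": [0.006, 0.005, 0], "grip": 0}, {"linear": [0, 0, 0], "twist": [0, 0, 0], "grip": 0}, {"linear": [0, 0, 0], "twist": [0, 0, 0], "grip": 0}])

```text
clock: 4.67
tcp_pos: [0.57, -0.091, 0.2433]
ee_rot: [0.848, -0.531, -0.005, 0.001]
ft_force: [-0.4, 0.7, 0.7]
opening: 0.0003
```

```bash
python3 -c "
from h import *
rep(.5697,-.0905,.192)
grab('wrist','w3');grab('top','t3')"
```

```text
t 4.67 tcp [ 0.57   -0.091   0.2433] toolcm [-0.03 -0.03  5.13] twist [0. 0. 0.] zax [-0.0092  0.0036 -1.    ] q [-0.3   0.33 -0.03  1.22  0.    2.39] F [-0.41  0.74  0.68] op 0.0003
tiltfix [ 0.0067  0.0072 -0.    ]
```

View pics/w3.png

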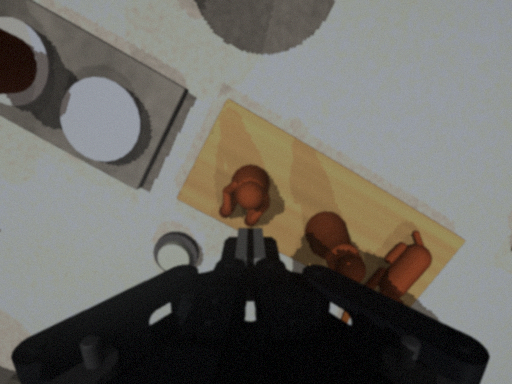

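The seated head is at about (252,185), straight ahead of the fingertips at (250,235), which fits. I'll descend slowly.

Call:
send_rows(moves=[{"linear": [0, 0, 1.2], "twist": [0.006, 0.006, 0], "grip": 0}, {"linear": [0, 0, 1.2], "twist": [0, 0, 0], "grip": 0}, {"linear": [0, 0, 1], "twist": [0, 0, 0], "grip": 0}, {"linear": [0, 0, 0.5], "twist": [0, 0, 0], "grip": 0}, {"linear": [0, 0, 0], "twist": [0, 0, 0], "grip": 0}])

```text
clock: 5.18
tcp_pos: [0.5664, -0.0894, 0.2035]
ee_rot: [0.848, -0.53, -0.001, -0.0]
ft_force: [-0.8, 0.2, 0.3]
opening: 0.0
```

```bash
python3 -c "
from h import *
rep(.5697,-.0905,.192)"
```

```text
t 5.18 tcp [ 0.5664 -0.0894  0.2035] toolcm [ 0.24 -0.25  1.15] twist [0. 0. 0.] zax [-9.e-04  6.e-04 -1.e+00] q [-0.3   0.34 -0.12  1.11  0.    2.39] F [-0.76  0.17  0.32] op 0.0
tiltfix [ 0.0006  0.001  -0.    ]
```

Call:
send_rows(moves=[{"linear": [0.2, -0.2, 0.8], "twist": [0, 0, 0], "grip": 0}, {"linear": [0, 0, 0.2], "twist": [0, 0, 0], "grip": 0}, {"linear": [0, 0, 0], "twist": [0, 0, 0], "grip": 0}])

```text
clock: 5.43
tcp_pos: [0.5688, -0.0901, 0.1938]
ee_rot: [0.848, -0.53, -0.0, -0.0]
ft_force: [0.1, 0.5, -0.0]
opening: 0.0001
```

```bash
python3 -c "
from h import *
rep(.5697,-.0905,.192)
grab('scene','s4')
S=cv2.imread('pics/s4.png');cv2.imwrite('pics/s4z.png',cv2.resize(S[120:300,150:330],None,fx=3.3,fy=3.3,interpolation=cv2.INTER_CUBIC))"
```

```text
t 5.43 tcp [ 0.5688 -0.0901  0.1938] toolcm [ 0.07 -0.06  0.18] twist [0. 0. 0.] zax [ 1.e-04  4.e-04 -1.e+00] q [-0.3   0.35 -0.13  1.09  0.    2.39] F [ 0.15  0.48 -0.  ] op 0.0001
tiltfix [-0.0002  0.0003  0.    ]
```

View pics/s4z.png

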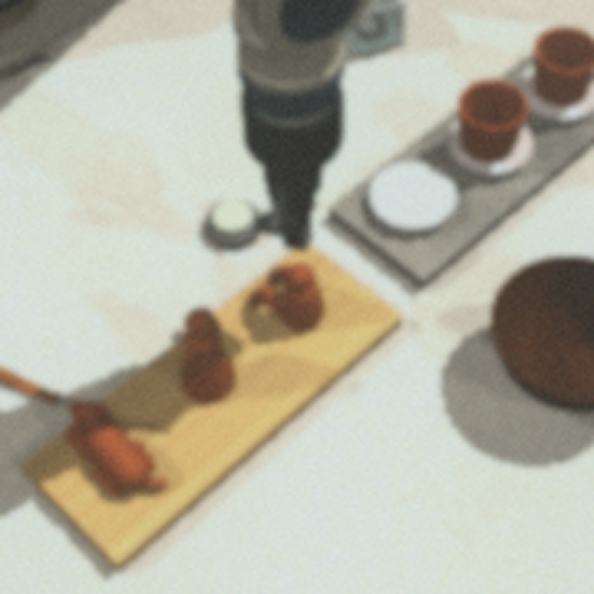

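The tips at (297,245) in the zoom are directly above the seated head at (298,275) with a visible gap, and the button is up. I'll hold for over 2 s.

Call:
send_rows(moves=[{"linear": [0, 0, 0], "twist": [0, 0, 0], "grip": 0}, {"linear": [0, 0, 0], "twist": [0, 0, 0], "grip": 0}, {"linear": [0, 0, 0], "twist": [0, 0, 0], "grip": 0}, {"linear": [0, 0, 0], "twist": [0, 0, 0], "grip": 0}, {"linear": [0, 0, 0], "twist": [0, 0, 0], "grip": 0}])

```text
clock: 5.9
tcp_pos: [0.5694, -0.0903, 0.1951]
ee_rot: [0.848, -0.53, 0.001, -0.0]
ft_force: [-0.3, -0.2, -0.3]
opening: 0.0002
```

Call:
send_rows(moves=[{"linear": [0, 0, 0], "twist": [0, 0, 0], "grip": 0}, {"linear": [0, 0, 0], "twist": [0, 0, 0], "grip": 0}, {"linear": [0, 0, 0], "twist": [0, 0, 0], "grip": 0}, {"linear": [0, 0, 0], "twist": [0, 0, 0], "grip": 0}, {"linear": [0, 0, 0], "twist": [0, 0, 0], "grip": 0}])

```text
clock: 6.32
tcp_pos: [0.5694, -0.0903, 0.1953]
ee_rot: [0.848, -0.53, 0.001, -0.0]
ft_force: [0.1, -0.1, -0.1]
opening: 0.0002
```

Call:
send_rows(moves=[{"linear": [0, 0, 0], "twist": [0, 0, 0], "grip": 0}, {"linear": [0, 0, 0], "twist": [0, 0, 0], "grip": 0}, {"linear": [0, 0, 0], "twist": [0, 0, 0], "grip": 0}, {"linear": [0, 0, 0], "twist": [0, 0, 0], "grip": 0}, {"linear": [0, 0, 0], "twist": [0, 0, 0], "grip": 0}])

```text
clock: 6.73
tcp_pos: [0.5694, -0.0903, 0.1953]
ee_rot: [0.848, -0.53, 0.001, -0.0]
ft_force: [1.0, 0.0, 0.1]
opening: 0.0
```

Call:
send_rows(moves=[{"linear": [0, 0, 0], "twist": [0, 0, 0], "grip": 0}, {"linear": [0, 0, 0], "twist": [0, 0, 0], "grip": 0}, {"linear": [0, 0, 0], "twist": [0, 0, 0], "grip": 0}, {"linear": [0, 0, 0], "twist": [0, 0, 0], "grip": 0}, {"linear": [0, 0, 0], "twist": [0, 0, 0], "grip": 0}])

```text
clock: 7.15
tcp_pos: [0.5694, -0.0903, 0.1953]
ee_rot: [0.848, -0.53, 0.001, -0.0]
ft_force: [0.3, -0.5, -0.1]
opening: -0.0001
```

Call:
send_rows(moves=[{"linear": [0, 0, 0], "twist": [0, 0, 0], "grip": 0}, {"linear": [0, 0, 0], "twist": [0, 0, 0], "grip": 0}, {"linear": [0, 0, 0], "twist": [0, 0, 0], "grip": 0}, {"linear": [0, 0, 0], "twist": [0, 0, 0], "grip": 0}, {"linear": [0, 0, 0], "twist": [0, 0, 0], "grip": 0}])

```text
clock: 7.57
tcp_pos: [0.5694, -0.0903, 0.1952]
ee_rot: [0.848, -0.53, 0.001, -0.0]
ft_force: [-1.0, -0.3, -0.1]
opening: 0.0005
```

```bash
python3 -c "
from h import *
rep(.5646,.0752,.26)"
```

```text
t 7.57 tcp [ 0.5694 -0.0903  0.1952] toolcm [-15.08  -6.82  -6.48] twist [0. 0. 0.] zax [ 2.2e-03 -3.0e-04 -1.0e+00] q [-0.3   0.35 -0.12  1.09  0.    2.39] F [-0.96 -0.29 -0.07] op 0.0005
tiltfix [-0.0018 -0.0012  0.    ]
```

Held steady for about 2.1 s, with the grasp point about 53 mm above the head and the tips about 34 mm above it. Now I go up and across to the stand.

Call:
send_rows(moves=[{"linear": [0, 0, -2.5], "twist": [0, 0, 0], "grip": 0}, {"linear": [0, 0, -3.2], "twist": [0, 0, 0], "grip": 0}, {"linear": [-2, -0.9, -0.5], "twist": [0, 0, 0], "grip": 0}, {"linear": [-2.5, -1.1, 0], "twist": [0, 0, 0], "grip": 0}, {"linear": [-2.5, -1.1, 0], "twist": [0, 0, 0], "grip": 0}])

```text
clock: 7.98
tcp_pos: [0.5668, -0.0162, 0.2591]
ee_rot: [0.846, -0.533, 0.0, -0.0]
ft_force: [0.3, -0.0, 0.2]
opening: -0.0002
```

Call:
send_rows(moves=[{"linear": [-2.5, -1.1, 0], "twist": [0, 0, 0], "grip": 0}, {"linear": [-2.5, -1.1, 0], "twist": [0, 0, 0], "grip": 0}, {"linear": [-1, -0.5, 0], "twist": [0, 0, 0], "grip": 0}, {"linear": [0, 0, 0], "twist": [0, 0, 0], "grip": 0}, {"linear": [0, 0, 0], "twist": [0, 0, 0], "grip": 0}])

```text
clock: 8.4
tcp_pos: [0.5646, 0.0563, 0.2602]
ee_rot: [0.847, -0.532, 0.001, -0.001]
ft_force: [0.3, -1.1, -0.3]
opening: 0.0002
```

```bash
python3 -c "
from h import *
rep(.5646,.0752,.26)"
```

```text
t 8.4 tcp [0.5646 0.0563 0.2602] toolcm [-1.7  -0.82  0.02] twist [0. 0. 0.] zax [ 2.7e-03  1.0e-04 -1.0e+00] q [-0.05  0.3  -0.03  1.24  0.    2.64] F [ 0.28 -1.12 -0.33] op 0.0002
tiltfix [-0.0024 -0.0011  0.    ]
```

Call:
send_rows(moves=[{"linear": [-1.7, -0.8, 0], "twist": [0, 0, 0], "grip": 0}, {"linear": [0, 0, 2], "twist": [0, 0, 0], "grip": 0}, {"linear": [0, 0, 2.5], "twist": [0, 0, 0], "grip": 0}, {"linear": [0, 0, 2.5], "twist": [0, 0, 0], "grip": 0}, {"linear": [0, 0, 0], "twist": [0, 0, 0], "grip": 0}])

```text
clock: 8.82
tcp_pos: [0.5665, 0.0705, 0.1894]
ee_rot: [0.846, -0.533, 0.003, -0.001]
ft_force: [-0.0, 1.0, -0.6]
opening: 0.0001
```

```bash
python3 -c "
from h import *
rep(.5646,.0752,.136)
grab('wrist','w5')"
```

```text
t 8.82 tcp [0.5665 0.0705 0.1894] toolcm [-0.53  0.    5.34] twist [0. 0. 0.] zax [ 0.0072 -0.0017 -1.    ] q [-0.02  0.35 -0.15  1.07 -0.    2.67] F [-0.    1.03 -0.6 ] op 0.0001
tiltfix [-0.0057 -0.0046  0.    ]
```

View pics/w5.png

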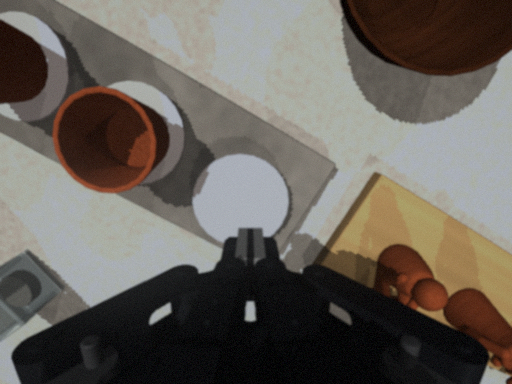

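The empty stand at (240,200) is just ahead of the tips, and the pot at (110,140) is well clear. I'll descend slowly.

Call:
send_rows(moves=[{"linear": [-0.5, 0, 1], "twist": [-0.005, -0.004, 0], "grip": 0}, {"linear": [0, 0, 1.2], "twist": [0, 0, 0], "grip": 0}, {"linear": [0, 0, 1.2], "twist": [0, 0, 0], "grip": 0}, {"linear": [0, 0, 0.6], "twist": [0, 0, 0], "grip": 0}, {"linear": [0, 0, 0], "twist": [0, 0, 0], "grip": 0}])

```text
clock: 9.28
tcp_pos: [0.5679, 0.0725, 0.155]
ee_rot: [0.845, -0.535, 0.004, -0.002]
ft_force: [0.6, -0.3, 0.0]
opening: 0.0001
```

```bash
python3 -c "
from h import *
rep(.5646,.0752,.136)"
```

```text
t 9.28 tcp [0.5679 0.0725 0.155 ] toolcm [-0.39  0.2   1.89] twist [0. 0. 0.] zax [ 9.e-03 -4.e-04 -1.e+00] q [-0.02  0.37 -0.2   0.98 -0.    2.68] F [ 0.56 -0.27  0.02] op 0.0001
tiltfix [-0.008  -0.0043  0.    ]
```

Call:
send_rows(moves=[{"linear": [-0.4, 0.2, 0.8], "twist": [-0.008, -0.004, 0], "grip": 0}, {"linear": [0, 0, 0.8], "twist": [0, 0, 0], "grip": 0}, {"linear": [0, 0, 0.5], "twist": [0, 0, 0], "grip": 0}, {"linear": [0, 0, 0], "twist": [0, 0, 0], "grip": 0}, {"linear": [0, 0, 0], "twist": [0, 0, 0], "grip": 0}])

```text
clock: 9.7
tcp_pos: [0.5652, 0.0754, 0.1343]
ee_rot: [0.845, -0.535, 0.001, -0.0]
ft_force: [0.7, -0.5, 0.3]
opening: 0.0002
```

```bash
python3 -c "
from h import *
rep(.5646,.0752,.136)"
```

```text
t 9.7 tcp [0.5652 0.0754 0.1343] toolcm [-0.01  0.06 -0.17] twist [0. 0. 0.] zax [ 2.1e-03 -2.0e-04 -1.0e+00] q [-0.01  0.39 -0.23  0.94 -0.    2.69] F [ 0.68 -0.51  0.28] op 0.0002
tiltfix [-0.0018 -0.0011  0.    ]
```

The tips are about 30 mm above the stand's centre. Holding for over 2 s.

Call:
send_rows(moves=[{"linear": [0, 0, 0], "twist": [0, 0, 0], "grip": 0}, {"linear": [0, 0, 0], "twist": [0, 0, 0], "grip": 0}, {"linear": [0, 0, 0], "twist": [0, 0, 0], "grip": 0}, {"linear": [0, 0, 0], "twist": [0, 0, 0], "grip": 0}, {"linear": [0, 0, 0], "twist": [0, 0, 0], "grip": 0}])

```text
clock: 10.12
tcp_pos: [0.5656, 0.0754, 0.1352]
ee_rot: [0.845, -0.535, 0.002, -0.001]
ft_force: [-0.8, -0.6, -0.5]
opening: 0.0
```

Call:
send_rows(moves=[{"linear": [0, 0, 0], "twist": [0, 0, 0], "grip": 0}, {"linear": [0, 0, 0], "twist": [0, 0, 0], "grip": 0}, {"linear": [0, 0, 0], "twist": [0, 0, 0], "grip": 0}, {"linear": [0, 0, 0], "twist": [0, 0, 0], "grip": 0}, {"linear": [0, 0, 0], "twist": [0, 0, 0], "grip": 0}])

```text
clock: 10.53
tcp_pos: [0.5658, 0.0754, 0.1356]
ee_rot: [0.845, -0.535, 0.002, -0.001]
ft_force: [-0.0, -0.4, 0.4]
opening: 0.0001
```

Call:
send_rows(moves=[{"linear": [0, 0, 0], "twist": [0, 0, 0], "grip": 0}, {"linear": [0, 0, 0], "twist": [0, 0, 0], "grip": 0}, {"linear": [0, 0, 0], "twist": [0, 0, 0], "grip": 0}, {"linear": [0, 0, 0], "twist": [0, 0, 0], "grip": 0}, {"linear": [0, 0, 0], "twist": [0, 0, 0], "grip": 0}])

```text
clock: 10.95
tcp_pos: [0.5657, 0.0754, 0.1356]
ee_rot: [0.845, -0.535, 0.002, -0.001]
ft_force: [0.1, 0.4, 0.1]
opening: 0.0001
```

Call:
send_rows(moves=[{"linear": [0, 0, 0], "twist": [0, 0, 0], "grip": 0}, {"linear": [0, 0, 0], "twist": [0, 0, 0], "grip": 0}, {"linear": [0, 0, 0], "twist": [0, 0, 0], "grip": 0}, {"linear": [0, 0, 0], "twist": [0, 0, 0], "grip": 0}, {"linear": [0, 0, 0], "twist": [0, 0, 0], "grip": 0}])

```text
clock: 11.37
tcp_pos: [0.5657, 0.0754, 0.1355]
ee_rot: [0.845, -0.535, 0.002, -0.001]
ft_force: [0.2, 0.0, -0.0]
opening: 0.0002
```

Call:
send_rows(moves=[{"linear": [0, 0, 0], "twist": [0, 0, 0], "grip": 0}, {"linear": [0, 0, 0], "twist": [0, 0, 0], "grip": 0}, {"linear": [0, 0, 0], "twist": [0, 0, 0], "grip": 0}, {"linear": [0, 0, 0], "twist": [0, 0, 0], "grip": 0}, {"linear": [0, 0, 0], "twist": [0, 0, 0], "grip": 0}])

```text
clock: 11.78
tcp_pos: [0.5657, 0.0754, 0.1355]
ee_rot: [0.845, -0.535, 0.002, -0.001]
ft_force: [0.5, -0.5, -0.7]
opening: -0.0003
```

```bash
python3 -c "
from h import *
rep(.5646,.0752,.136)
grab('scene','s6')
a=cv2.imread('pics/s6.png');cv2.imwrite('pics/s6z.png',cv2.resize(a[110:300,100:360],None,fx=3,fy=3,interpolation=cv2.INTER_CUBIC))"
```

```text
t 11.78 tcp [0.5657 0.0754 0.1355] toolcm [-0.03  0.11 -0.05] twist [0. 0. 0.] zax [ 4.1e-03 -2.0e-04 -1.0e+00] q [-0.01  0.39 -0.23  0.94 -0.    2.69] F [ 0.54 -0.51 -0.7 ] op -0.0003
tiltfix [-0.0036 -0.0019  0.    ]
```

View pics/s6z.png

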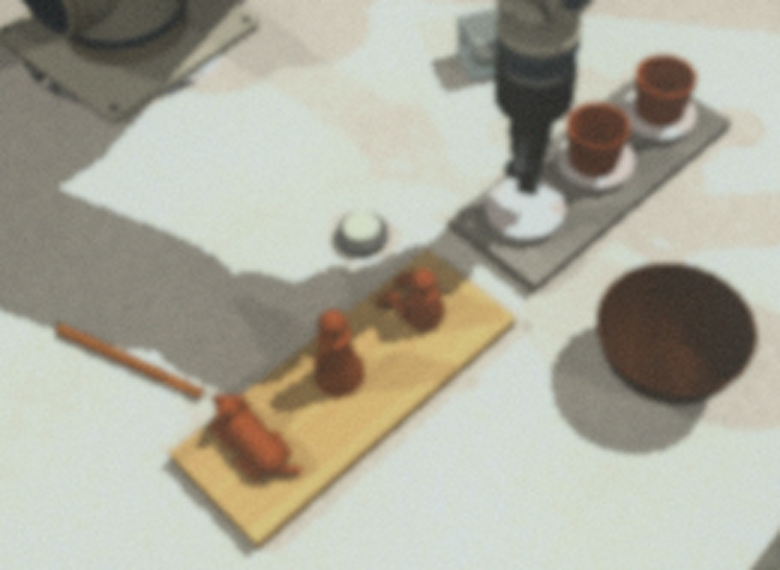

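The picture shows the tips at (527,185) over the stand at (525,208). The button at (360,232) is up, and all figures and pots are upright in place. I'll rise clear and hand in.

Call:
send_rows(moves=[{"linear": [0, 0, -2], "twist": [0, 0, 0], "grip": 0}, {"linear": [0, 0, -3], "twist": [0, 0, 0], "grip": 0}, {"linear": [0, 0, -3], "twist": [0, 0, 0], "grip": 0}, {"linear": [0, 0, -2], "twist": [0, 0, 0], "grip": 0}, {"linear": [0, 0, 0], "twist": [0, 0, 0], "grip": 0}])

```text
clock: 12.25
tcp_pos: [0.5642, 0.0754, 0.2377]
ee_rot: [0.845, -0.535, -0.001, 0.0]
ft_force: [-0.3, 1.4, 0.1]
opening: 0.0002
```

```bash
python3 -c "
from h import *
rep(.5646,.0752,.136)
print(robot.hand_in())"
```

```text
t 12.25 tcp [0.5642 0.0754 0.2377] toolcm [ 0.04 -0.04 10.17] twist [0. 0. 0.] zax [-1.5e-03 -2.0e-04 -1.0e+00] q [-0.01  0.32 -0.06  1.19 -0.    2.69] F [-0.31  1.41  0.07] op 0.0002
tiltfix [ 0.0015  0.0005 -0.    ]
the job is handed in; nothing more can be done
None
```

I pressed the call button and pointed at the seated figure and then the empty stand, and handed the job in at 12.3 s. No verdict was reported.

- **Button:** I pressed it with the shut fingertips until they would go no lower. The force rose to about 45 N there, far above the 4 N the spring takes. I had no direct reading of the button's travel; the stop and later pictures of the raised cap are the evidence.
- **Seated figure:** the fingertips held about 3.4 cm above its head for about 2.1 s, within about 3 mm sideways by my measurement. A picture taken just before the hold showed a clear gap.
- **Empty stand:** the fingertips held about 3 cm above its middle for about 2.1 s, within about 2 mm sideways.

In the last scene picture the button was up, and the figures, pots, bowl and modelling tool were in place; the arm partly hid the candle glass. I judged this by eye and did not re-measure their positions. Views from different cameras agreed to within about 3 mm on every target position, and no check failed.

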